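Check and load the cold plate

ROBOT

A 7-joint arm with a two-finger parallel gripper is mounted at the origin on the work surface; the furniture and walls round the work are solid. World frame = base frame: x ahead of the robot, y to its left, z up, the work surface at z = 0. Lengths are in m, angles in rad, forces in N, time in s.
With the tool pointing down it reaches from about 0.425 to 0.925 m from the base axis. Payload 6.8 kg.
Tool frame: the origin (TCP) lies on the front face of the gripper's body, between the roots of the fingers; the fingertips stand 73 mm ahead of it and the grasp point (between the pads) lies 54 mm ahead of it (env.nose_length is the distance from the TCP to the fingertips, in m); z points along the fingers, y is the direction in which the jaws open and shut (so a half turn about z gives the same grasp; the last joint's range is limited). The gripper opens to 85 mm and grips with 20 to 120 N. Pads are 22 mm wide; open, the fingers measure 114 mm over their backs; the gripper's body (76 mm by 85 mm) begins 54 mm behind the grasp point. The pads swing forward as they close: fully open they stand 13 mm farther back than shut.
Start: joints at [1.034, 0.477, 0.022, 1.555, -0.011, 1.109, -0.083], TCP at [0.281, -0.614, 0.304] pointing down, gripper open.
Joint ranges: [-2.96, 2.96], [-0.34, 2.1], [-1.41, 1.46], [0.24, 2.44], [-1.37, 4.51], [0.17, 1.92], [-2.96, 2.96]. Speed limits (rad/s): [2.39, 2.39, 3.14, 3.14, 3.14, 3.14, 3.14].

INTERFACE

Orientations are given as a unit quaternion [w, x, y, z].
In Python, from cell import env, kin, camera, calibration, job gives the robot as it stands. The module is installed in compiled form; this text tells all that it offers. Calls block until the motion is done:
- env.reach(position, orientation): joint-space move of the TCP to a pose.
- env.movel(position, velocity=0.15, rot=None, stop_force=None): straight line of the TCP; rot=None keeps the orientation; velocity is the mean speed in m/s. With stop_force (N) it stops when the force on the tool has changed by that much, and returns True; else False.
- env.goto_joints(angles): joint-space move.
- env.grip(opening, f_grip=None): finger opening in m; f_grip is the grip in N (None keeps the last); returns when the fingers have stopped.
- env.dwell(seconds).
- kin.inverse_kinematics(position, orientation): joint angles nearest the present ones, or None.
- env.get_state(): the state.
- camera(name): name is "scene" or "top"; returns (picture, depth): 420x560x3 uint8, blue, green, red; 420x560 float32, m along the optical axis (not along the pixel's ray), 0 where there is no reading.
- calibration(name): a dict with "fx", "fy", "cx", "cy" (pixels), "rvec" (rotation vector, rad) and "tvec" (3), from world to camera coordinates, as OpenCV has them. Camera axes: x right, y down, z forward; pixel columns grow to the right and rows downward; lengths in m; the calibration is good to about 2 mm. A picture is of the moment at which its call begins. calibration takes no time and is no camera call.
A pose or a line that the arm cannot do raises env.PlanningError and nothing moves.
- job.job_done(): hands the job in, once; it reports no verdict.
The state is a dict: "time": time; "qpos": joint angles; "joint_velocities": joint speeds; "joint_torque": joint torques, N m; "tcp_pos": TCP position; "orientation": TCP orientation; "force": force on the tool from outside, world axes, zero at the start; "torque": the same for the moment, N m; "opening": finger opening in m.
Only numpy, scipy, OpenCV 4.12 (cv2) and the standard library are available. Lean on these libraries where they do the work, as an engineer would, in place of code of your own. Each camera call takes 0.05 s, during which the arm holds its last target.

TASK

First swing the lever on the control console all the way to its left stop (idle) and leave it there. With the plate still empty, take the hand-held infrared thermometer from its dock, aim its window at the round black disc in the middle of the cold plate from about 10 cm away, hold it steady there for about two seconds, and lay it back in the dock. Then set every sample box flat on the cold plate inside its rim, lid up, and last of all swing the lever until it points at the set pointer on the console's rim, leaving the salt shaker and the kitchen timer where they stand.

Things in the scene. Friction and masses are not known exactly. Their poses are not given: they have to be found in the camera images.
- lever (a joint): angle of the lever (rad), a flat steel arm on the console's top with an upright black handle; vertical hinge; stays where left (under 2 N at the handle moves it). 0 = idle, against the left stop (seen from the robot); grows counter-clockwise seen from above, swinging past the robot's side to the right, up to 1.9. At 0.95 the arm points to the console's -x (front).
- pointer (a joint): angle of the set pointer, measured exactly as the lever's angle about the same hinge: the lever points at it when both are equal. The pointer is a dark tab 16 x 12 x 8 mm on top of the console, just beyond the end of the lever, stiff, and is not to be moved.
- lever_grip (a point): a point on the lever's upright black handle (round, 22 to 26 mm thick, 52 mm tall, its top 26 mm above this point, its foot 26 mm below; free on all sides). It lies 75 mm from the hinge axis, at height 94 mm. Its x axis points outward along the lever arm, away from the hinge; z is up.
- set_pointer (a point): the middle of the set pointer, 106 mm from the hinge axis, 46 mm high (tops out at 49 mm). Its x axis points outward from the hinge.
- console: control console, fixed, white slab 180 x 180 x 40 mm high, origin at the centre of its underside; the lever's hinge axis is vertical and stands at x = +55 mm, y = 0 in the console's frame. Turned a little about z from start to start.
- plate_disc (a point): centre of the flush black disc (34 mm across) in the middle of the cold plate's steel floor. The cold plate is a fixed low slab; its floor is 30 mm above the worktop, 132 mm along this frame's x by 320 mm along its y, with a rim 8 mm higher and 6 mm thick all round. z is up.
- wand_grip (a point): the middle of the hand-held infrared thermometer: a grey bar 166 mm long (x, from -78 to +88 mm), 32 mm wide (y) and 34 mm high (z, this point half-way up), 0.14 kg. Its nose points to +x, z is its upper side.
- wand_window (a point): black window in the thermometer's slanted nose, 77 mm ahead of and 12 mm below the bar's middle. This frame's z axis is the line of sight: down and 30 degrees forward of the bar's own straight-down direction (bar level: the spot seen lies 0.58 x the window's height over it farther forward).
- dock_rest (a point): where wand_grip lies when the thermometer rests in its dock, 47 mm above the worktop; x = nose direction (2 cm off along x is fine). Fixed black dock: two saddles 18 mm long, 42 mm either side along x, 66 mm wide, floors 30 mm high, side lips to 40 mm, 50 mm apart. Between them the bar is free down to 6 mm above the worktop and can be gripped across its width.
- box_a_mid (a point): a sample box with a snap lid, standing on the worktop: 69 (x) x 103 (y) x 46 mm high, 0.14 kg; this point is its centre, half-way up (23 mm). The lid (top 8 mm) is 68 mm wide in x, the body under it 62 mm; grasp across x. Two or three of the three boxes are present. z is up through the lid.
- box_b_mid (a point): a sample box, same as box_a.
- box_c_mid (a point): a sample box, same as box_a.
- salt_shaker: bystander: salt shaker 44 mm across, 90 mm tall, loose; origin at its underside. Leave it where it is.
- timer: bystander: round kitchen timer 63 mm across, 56 mm tall, loose; origin at its underside. Leave it where it is.
Things that resemble listed ones, but are neither listed nor needed, are in the scene too. What is shaped like the part that bears box_c_mid but pink is not meant.

How it is judged:
By the outcome, as a careful person would: the job done as asked, in the order asked, and still so for the second after the job is handed in, with the robot touching nothing.
Of box_a, box_b, box_c only 2 to 3 are there at a start; the rules pass over those that are not, and their reading is None.
At some moment in a run one of box_a, box_b may be knocked a few centimetres aside while the robot is not near it.
It also fails if it takes over 210 s, if anything falls off the work surface, if the arm or the gripper's body presses on something with over 40 N, if the wrist force passes 120 N, or if a joint passes its speed limit or range.

## Working session

There is one attempt and no reset: what is moved stays moved. The work goes in short steps, each a Python script; the robot and the scene stay as the last script left them, time stands still between calls to the robot, and variables do not carry over. Pictures are saved under pics/ and viewed, and the job is handed in when it is done.

```bash
mkdir -p pics; ls; python3 - <<'E'
from cell import env,camera,calibration
import cv2,numpy as np
s=env.get_state();print(s)
for n in("scene","top"):
    p,d=camera(n);cv2.imwrite(f"pics/{n}0.png",p);np.save(f"/tmp/{n}0d.npy",d);c=calibration(n);print(n,c)
    R=cv2.Rodrigues(np.array(c['rvec'],float))[0];print(-R.T@np.array(c['tvec']).ravel(),R)
E
```

```text
pics
{'time': 0.0, 'qpos': array([ 1.03391539,  0.47780279,  0.02233386,  1.55646139, -0.01152375,
        1.10926739, -0.08307056]), 'joint_velocities': array([-9.75667609e-04,  7.21399558e-05, -1.61056374e-03, -9.30669072e-04,
       -8.67218793e-04,  1.61111379e-04, -8.83807942e-05]), 'joint_torque': array([ 2.27260530e-04, -5.96461308e+01,  1.60800051e+00, -2.81203580e+01,
        1.24869586e-02,  9.36207158e-03, -2.50470765e-05]), 'tcp_pos': array([ 0.28045311, -0.6134769 ,  0.30291946]), 'orientation': array([-8.71400981e-04,  9.77101007e-01,  2.12774062e-01, -2.46439822e-04]), 'force': array([0.41616233, 0.34916264, 0.31394082]), 'torque': array([-0.01695515, -0.0193549 , -0.00827456]), 'opening': 0.08546562353938579}
scene {'fx': 487.93211479933007, 'fy': 487.93211479933007, 'cx': 276.01814558006873, 'cy': 212.6299954933716, 'rvec': array([ 1.26187497, -2.07797204,  1.06977614]), 'tvec': array([0.079876  , 0.32034487, 1.12574015])}
[-0.61609811  0.40366326  0.91311061] [[-0.45909465 -0.88837591 -0.00451056]
 [-0.51245875  0.26896883 -0.81550095]
 [ 0.7256846  -0.37208065 -0.57873816]]
top {'fx': 406.3275616048323, 'fy': 406.3275616048323, 'cx': 275.1681933066903, 'cy': 206.21223262850606, 'rvec': array([ 2.15701732, -2.20559943,  0.01385569]), 'tvec': array([-0.10160643,  0.41726545,  0.94751133])}
[ 0.37031053 -0.14248653  0.96165469] [[-0.02147234 -0.99918701 -0.03412122]
 [-0.99867946  0.02302967 -0.04592346]
 [ 0.04667192  0.03309008 -0.99836205]]
```

View pics/scene0.png

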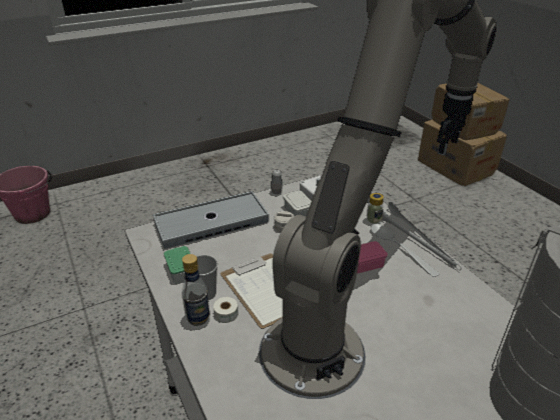

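View pics/top0.png

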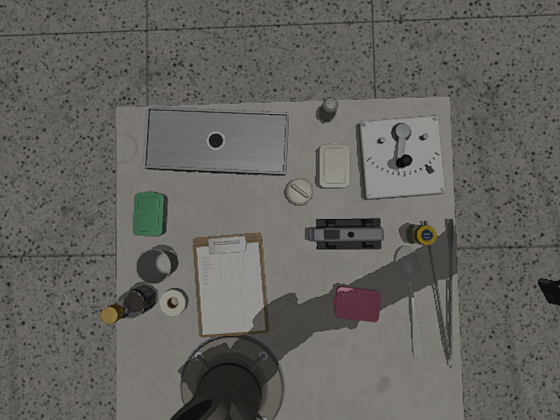

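```bash
cat > h.py <<'E'
from cell import env,kin,camera,calibration,job
import cv2,numpy as np
from scipy.spatial.transform import Rotation as Ro
def cal(n):
    c=calibration(n);R=cv2.Rodrigues(np.array(c['rvec'],float))[0];t=np.array(c['tvec']).ravel();return c,R,t
def ray(n,u,v):
    c,R,t=cal(n);d=R.T@np.array([(u-c['cx'])/c['fx'],(v-c['cy'])/c['fy'],1]);return -R.T@t,d
def onz(n,u,v,z):
    o,d=ray(n,u,v);return o+d*(z-o[2])/d[2]
def dep(n,u,v,D):
    o,d=ray(n,u,v);return o+d*D[int(v),int(u)]
def proj(n,p):
    c,R,t=cal(n);q=R@np.array(p,float)+t;return c['fx']*q[0]/q[2]+c['cx'],c['fy']*q[1]/q[2]+c['cy']
def quat(yaw):  # tool down, tool y axis(jaw) at angle yaw+90deg from world x ; tool x at yaw
    R=Ro.from_euler('z',yaw)*Ro.from_euler('x',np.pi);q=R.as_quat();return np.array([q[3],q[0],q[1],q[2]])
def snap(n,name,crop=None,k=1,gain=1.8):
    p,d=camera(n);q=p
    if crop: x0,y0,x1,y1=crop;q=p[y0:y1,x0:x1]
    q=cv2.resize(q,None,fx=k,fy=k,interpolation=cv2.INTER_CUBIC)
    q=np.clip(q.astype(float)*gain,0,255).astype(np.uint8);cv2.imwrite(f"pics/{name}.png",q);return p,d
E
python3 - <<'E'
from h import *
p=cv2.imread('pics/top0.png')
def sv(nm,x0,y0,x1,y1,k):
    q=cv2.resize(p[y0:y1,x0:x1],None,fx=k,fy=k,interpolation=cv2.INTER_CUBIC);cv2.imwrite(f'pics/{nm}.png',np.clip(q*1.6,0,255).astype(np.uint8))
sv('z1',350,105,450,205,6);sv('z2',295,85,395,255,3.5);sv('z3',110,95,300,245,4)
E
```

```text
(no output)
```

View pics/z1.png

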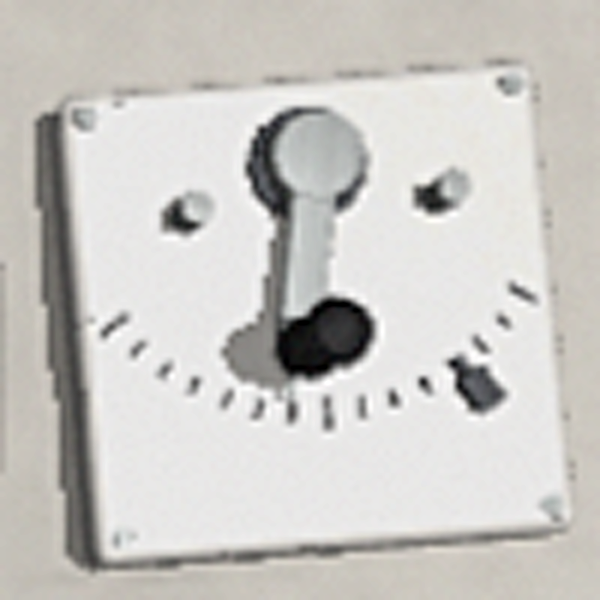

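View pics/z2.png

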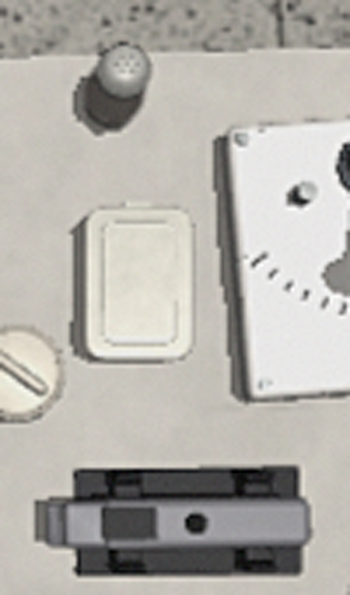

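View pics/z3.png

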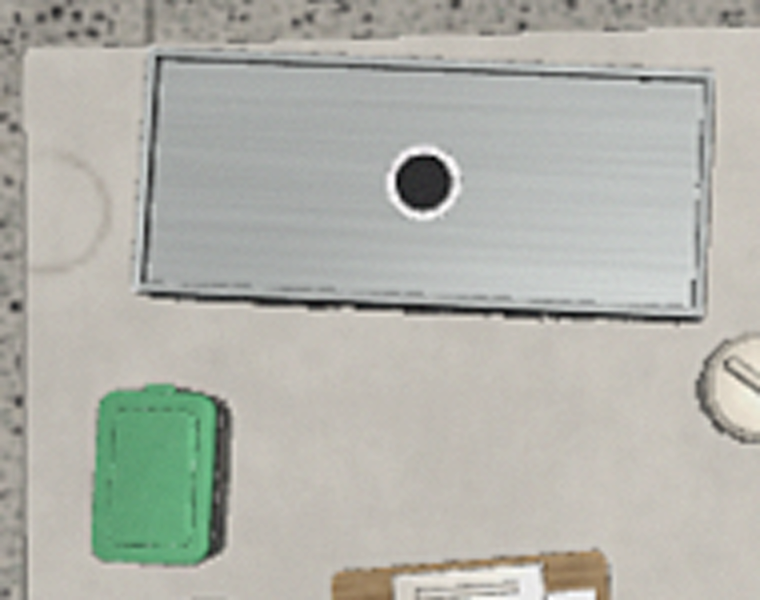

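```bash
python3 - <<'E'
from h import *
p=cv2.imread('pics/top0.png');D=np.load('/tmp/top0d.npy')
f=lambda a:np.round(a,4)
# console corners (top z=.04) from zoom
cs=[(350+x/6,105+y/6) for x,y in((65,98),(530,68),(572,527),(98,562))]
C=np.array([onz('top',*c,.04) for c in cs]);print('console',f(C),[f(np.linalg.norm(C[i]-C[i-1])) for i in range(4)])
print('hinge knob',f(dep('top',350+320/6,105+148/6,D)), 'handle top',f(onz('top',350+342/6,105+330/6,.12)),f(dep('top',350+342/6,105+330/6,D)))
print('pointer',f(onz('top',350+483/6,105+388/6,.049)))
hsv=cv2.cvtColor(p,cv2.COLOR_BGR2HSV)
for nm,lo,hi,roi in(('green',(45,80,30),(90,255,255),(110,170,200,250)),):
    m=cv2.inRange(hsv,lo,hi);m2=np.zeros_like(m);x0,y0,x1,y1=roi;m2[y0:y1,x0:x1]=m[y0:y1,x0:x1]
    c=max(cv2.findContours(m2,0,2)[0],key=cv2.contourArea);r=cv2.minAreaRect(c);b=cv2.boxPoints(r)
    B=np.array([onz('top',*q,.046) for q in b]);print(nm,r,f(B),f(B.mean(0)),[f(np.linalg.norm(B[i]-B[i-1])) for i in range(4)])
wc=[(295+x/3.5,85+y/3.5) for x,y in((88,205),(194,208),(192,358),(85,360))]
B=np.array([onz('top',*q,.046) for q in wc]);print('white',f(B),f(B.mean(0)),[f(np.linalg.norm(B[i]-B[i-1])) for i in range(4)])
print('white h',f(dep('top',334,166,D)),'green h',f(dep('top',150,215,D)),'pink',f(dep('top',358,304,D)))
print('timer',f(dep('top',298,191,D)),'salt',f(dep('top',330,104,D)))
pc=[(110+x/4,95+y/4) for x,y in((152,50),(712,72),(704,318),(138,292))]
B=np.array([onz('top',*q,.038) for q in pc]);print('plate',f(B),f(B.mean(0)),[f(np.linalg.norm(B[i]-B[i-1])) for i in range(4)])
print('disc',f(onz('top',110+424/4,95+182/4,.03)),f(dep('top',110+424/4,95+182/4,D)))
w=[(295+x/3.5,85+y/3.5) for x,y in((36,500),(310,500),(310,545),(36,540))]
B=np.array([onz('top',*q,.064) for q in w]);print('wand',f(B),f(B.mean(0)),[f(np.linalg.norm(B[i]-B[i-1])) for i in range(4)],f(dep('top',295+250/3.5,85+522/3.5,D)))
d=[(295+x/3.5,85+y/3.5) for x,y in((75,468),(300,466),(300,574),(75,575))]
B=np.array([onz('top',*q,.04) for q in d]);print('dock',f(B),f(B.mean(0)),[f(np.linalg.norm(B[i]-B[i-1])) for i in range(4)])
# height map outliers
c,R,t=cal('top')
u,v=np.meshgrid(np.arange(560),np.arange(420))
X=np.stack([(u-c['cx'])/c['fx']*D,(v-c['cy'])/c['fy']*D,D],-1)-t
W=X@R
z=W[...,2];z[D==0]=0
cv2.imwrite('pics/hmap.png',cv2.applyColorMap(np.clip(z*1000*1.7+30,0,255).astype(np.uint8),cv2.COLORMAP_JET))
np.save('/tmp/W.npy',W)
E
```

```text
console [[ 0.6024 -0.3113  0.04  ]
 [ 0.6085 -0.4858  0.04  ]
 [ 0.4346 -0.4944  0.04  ]
 [ 0.4257 -0.3181  0.04  ]] [np.float64(0.1768), np.float64(0.1747), np.float64(0.1741), np.float64(0.1766)]
hinge knob [ 0.5747 -0.3992  0.0648] handle top [ 0.4988 -0.3887  0.12  ] [ 0.4991 -0.3892  0.1181]
pointer [ 0.4865 -0.4605  0.049 ]
green ((148.332763671875, 212.84310913085938), (29.654621124267578, 44.0415153503418), 3.3664605617523193) [[0.3574 0.2148 0.046 ]
 [0.4577 0.2083 0.046 ]
 [0.452  0.14   0.046 ]
 [0.352  0.1468 0.046 ]] [0.4048 0.1775 0.046 ] [np.float64(0.0683), np.float64(0.1005), np.float64(0.0686), np.float64(0.1002)]
white [[ 0.5527 -0.2171  0.046 ]
 [ 0.5489 -0.2852  0.046 ]
 [ 0.4518 -0.281   0.046 ]
 [ 0.4522 -0.2125  0.046 ]] [ 0.5014 -0.2489  0.046 ] [np.float64(0.1006), np.float64(0.0682), np.float64(0.0971), np.float64(0.0685)]
white h [ 0.5008 -0.2468  0.0463] green h [0.3995 0.1725 0.0494] pink [ 0.1918 -0.2912  0.0457]
timer [ 0.4458 -0.1643  0.0518] salt [ 0.6302 -0.2372  0.0881]
plate [[ 0.6503  0.1793  0.038 ]
 [ 0.6273 -0.146   0.038 ]
 [ 0.4854 -0.1382  0.038 ]
 [ 0.5089  0.1885  0.038 ]] [0.568  0.0209 0.038 ] [np.float64(0.1417), np.float64(0.3261), np.float64(0.1421), np.float64(0.3275)]
disc [0.57   0.0227 0.03  ] [0.5703 0.023  0.0284]
wand [[ 0.363  -0.178   0.064 ]
 [ 0.3594 -0.3489  0.064 ]
 [ 0.3314 -0.348   0.064 ]
 [ 0.338  -0.1774  0.064 ]] [ 0.348  -0.2631  0.064 ] [np.float64(0.0251), np.float64(0.1709), np.float64(0.028), np.float64(0.1707)] [ 0.3465 -0.3114  0.0632]
dock [[ 0.383  -0.2046  0.04  ]
 [ 0.3811 -0.3488  0.04  ]
 [ 0.312  -0.3465  0.04  ]
 [ 0.3141 -0.2028  0.04  ]] [ 0.3475 -0.2757  0.04  ] [np.float64(0.0689), np.float64(0.1442), np.float64(0.0691), np.float64(0.1437)]
```

View pics/hmap.png

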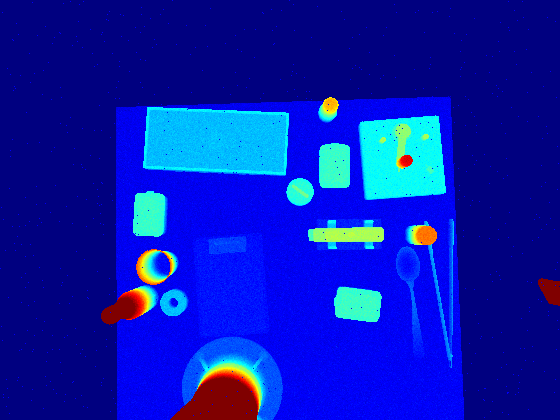

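```bash
cat >> h.py <<'E'
H=np.array([0.573,-0.3998])
def lev(phi,z): return np.array([H[0]+.075*np.cos(phi),H[1]+.075*np.sin(phi),z])
def st():
    s=env.get_state();print('t%.1f'%s['time'],np.round(s['tcp_pos'],4),'op%.4f'%s['opening'],'F',np.round(s['force'],1))
E
python3 - <<'E'
from h import *
W=np.load('/tmp/W.npy')
for u,v in((382,139),(383,138),(426,136),(425,137)): print(np.round(W[v,u],3))
for phi in(np.pi-.147,np.pi+.043-.95,np.pi+.612):
    for z in(.25,.15): print(phi,kin.inverse_kinematics(lev(phi,z),quat(phi-np.pi)))
for p,y in(((.3475,-.268,.098),np.pi/2),((.3475,-.268,.098),-np.pi/2),((.57,-.104,.18),np.pi/2),((.57,-.104,.18),-np.pi/2),((.405,.1775,.071),0),((.5014,-.249,.071),0),((.56,.1,.1),0)):
    print(p,y,kin.inverse_kinematics(p,quat(y)))
E
```

```text
[ 0.556 -0.352  0.063]
[ 0.558 -0.355  0.063]
[ 0.56  -0.449  0.063]
[ 0.557 -0.446  0.065]
2.9945926535897933 [ 0.52237596  0.4594841   0.0554021   1.71786189 -0.02987658  0.96506566
 -1.12874046]
2.9945926535897933 [ 0.52147031  0.58066736  0.05731691  1.78435713 -0.04479829  0.77782357
 -1.11646103]
2.234592653589793 [ 0.33138398  0.45559372  0.19248326  1.73799655 -0.10308626  0.9578323
 -1.91370462]
2.234592653589793 [ 0.32701033  0.5812727   0.20119477  1.80497992 -0.15813491  0.77092722
 -1.86806633]
3.753592653589793 [ 0.676643    0.53035778 -0.07883568  1.59676402  0.04687465  1.01631926
 -0.37488761]
3.753592653589793 [ 0.67326602  0.6413388  -0.07429816  1.66251911  0.05967688  0.83994426
 -0.38496511]
(0.3475, -0.268, 0.098) 1.5707963267948966 [ 0.75616358  0.45030653 -0.28547352  2.23956657  0.26737809  0.48241437
  0.25976196]
(0.3475, -0.268, 0.098) -1.5707963267948966 [ 0.28697034  0.45208379  0.273429    2.27024805 -0.27534553  0.4487912
 -2.35824927]
(0.57, -0.104, 0.18) 1.5707963267948966 [ 0.42437308  0.5086545  -0.45617558  1.87022297  0.29517199  0.82931712
 -0.18305625]
(0.57, -0.104, 0.18) -1.5707963267948966 [-0.08432746  0.47341064  0.20322717  1.90647814 -0.13196602  0.77445532
 -2.94993036]
(0.405, 0.1775, 0.071) 0 [-0.24161772  0.52296599 -0.37242651  2.23444972  0.43036861  0.45071547
 -2.53060909]
(0.5014, -0.249, 0.071) 0 [ 0.3653904   0.61389646 -0.02041824  1.98330184  0.02270348  0.54460673
 -1.24151665]
(0.56, 0.1, 0.1) 0 [-0.05869383  0.59261931 -0.29431538  1.93996012  0.27208204  0.64713494
 -2.09483545]
```

```bash
python3 - <<'E'
from h import *
phi=np.pi-.147
env.reach(lev(phi,.26),quat(phi-np.pi));st()
env.movel(lev(phi,.152),.12,stop_force=10);st()
env.grip(.0,30);st()
end=np.pi+.043-.95
for a in np.linspace(phi,end,7)[1:]:
    r=env.movel(lev(a,.152),.08,rot=quat(a-np.pi),stop_force=12)
    st()
    if r: print('stop at',a-np.pi-.043+.95);break
a=end
for k in range(4):
    if r:break
    a-=.04
    r=env.movel(lev(a,.152),.04,rot=quat(a-np.pi),stop_force=8);st()
print('final',a-np.pi-.043+.95,r)
snap('top','lev1',(350,105,450,205),6)
E
```

```text
t1.3 [ 0.498  -0.3902  0.2601] op0.0854 F [ 0.6 -0.4 -0.3]
t2.4 [ 0.4992 -0.3892  0.1528] op0.0853 F [0.1 0.8 0.6]
t3.0 [ 0.4989 -0.3888  0.1524] op0.0238 F [-0.7  1.2  3.4]
t3.2 [ 0.5007 -0.3792  0.1524] op0.0232 F [-2.5  1.   5.4]
t3.5 [ 0.5036 -0.3701  0.1523] op0.0227 F [-3.4  2.2  5.9]
t3.8 [ 0.5077 -0.362   0.1523] op0.0234 F [-3.4  1.8  6.6]
t4.1 [ 0.5129 -0.3537  0.1523] op0.0231 F [-4.5  2.8  8. ]
t4.3 [ 0.5189 -0.3466  0.1523] op0.0238 F [-5.   2.4  8.7]
t4.6 [ 0.5259 -0.3399  0.1522] op0.0231 F [-5.2  3.5  9.3]
t4.9 [ 0.5282 -0.338   0.1522] op0.0231 F [-5.8  5.2  9.8]
t5.1 [ 0.5287 -0.3379  0.1522] op0.0234 F [-10.4   2.4  11.8]
t5.4 [ 0.5293 -0.3381  0.1521] op0.0234 F [-15.3  -1.5  13.5]
t5.6 [ 0.5298 -0.3384  0.152 ] op0.0230 F [-19.2  -5.2  14.2]
final -0.16000000000000014 False
```

View pics/lev1.png

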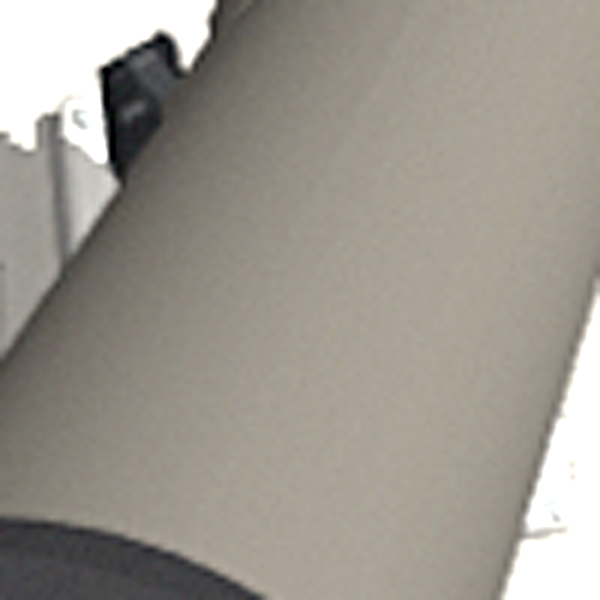

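```bash
python3 - <<'E'
from h import *
a=np.pi-.96
env.movel(lev(a,.152),.04,rot=quat(a-np.pi));st()
env.grip(.085);st()
env.movel(lev(a,.27),.15)
q=quat(np.pi/2)
env.reach([.3475,-.268,.25],q);st()
E
```

```text
t6.0 [ 0.5268 -0.3403  0.1521] op0.0231 F [-8.7 -1.1  9.2]
t6.6 [ 0.5301 -0.3383  0.152 ] op0.0851 F [-0.1 -0.   0.8]
t9.6 [ 0.3477 -0.2681  0.25  ] op0.0849 F [ 0.9  0.4 -0.6]
```

```bash
python3 - <<'E'
from h import *
snap('top','lev2',(280,80,460,260),3.3)
snap('scene','sc2',None,1.4)
E
```

```text
(no output)
```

View pics/lev2.png

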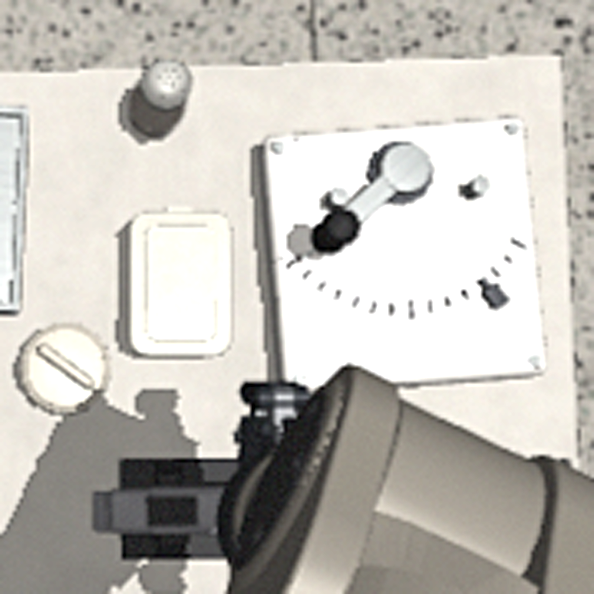

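View pics/sc2.png

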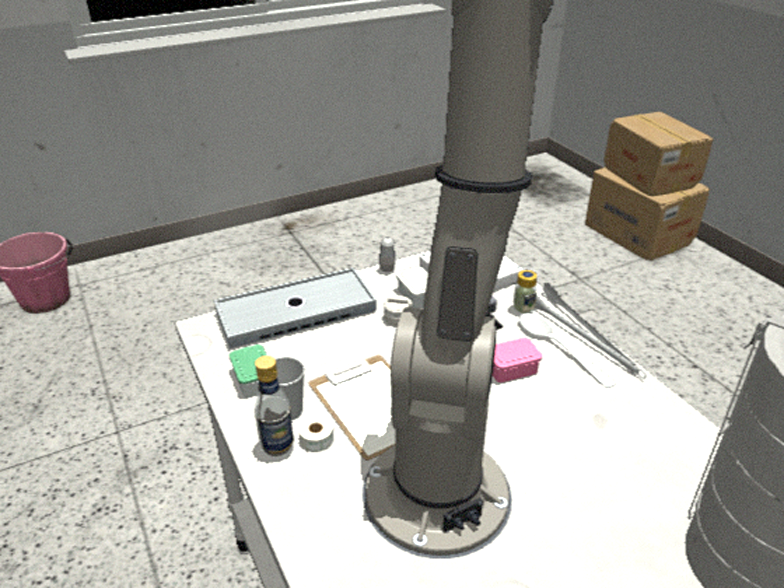

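```bash
python3 - <<'E'
from h import *
q=quat(np.pi/2-.013)
env.movel([.3475,-.268,.098],.12,rot=q,stop_force=10);st()
env.grip(0,60);st()
env.movel([.3475,-.268,.22],.1);st()
env.reach([.57,-.104,.25],quat(np.pi/2));st()
snap('top','w1',(110,80,460,260),2.2)
snap('scene','w1s',(80,80,400,260),2.4)
E
```

```text
t11.2 [ 0.3478 -0.2682  0.0985] op0.0849 F [-0.  -0.1 -0.8]
t11.7 [ 0.3478 -0.2681  0.0984] op0.0313 F [-1.5  1.8  6.4]
t13.1 [ 0.3472 -0.2678  0.2194] op0.0317 F [-0.3 -0.4 -1.9]
t14.1 [ 0.5688 -0.1058  0.2493] op0.0311 F [ 0.3 -1.4 -1.1]
```

View pics/w1.png

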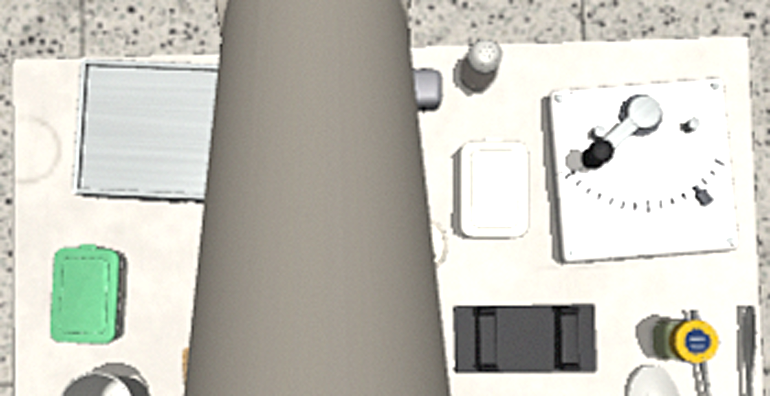

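View pics/w1s.png

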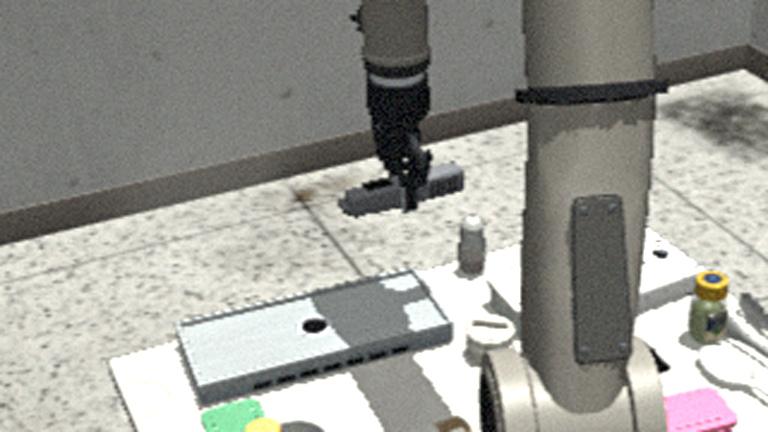

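```bash
python3 - <<'E'
from h import *
print('tail top',onz('top',110+441/2.2,80+88/2.2,.205))
m=np.array([.5688,-.1058,.1978])
for n,o in(('nose',(0,.088,-.0)),('tail',(0,-.078,0)),('nosetop',(0,.088,.01))):
    u,v=proj('scene',m+o);print(n,(u-80)*2.4,(v-80)*2.4)
E
```

```text
tail top [ 0.56619379 -0.18717834  0.205     ]
nose 334.29238332778095 205.9806569301549
tail 455.64046519650805 175.59568862505492
nosetop 333.70230945786557 198.82216732370748
```

```bash
python3 - <<'E'
from h import *
q=quat(np.pi/2)
env.movel([.569,-.102,.180],.08,rot=q);env.dwell(.5);st()
p,d=snap('scene','w2',(80,100,330,260),3)
print(env.get_state()['orientation'],q)
env.dwell(2.8);st()
s=env.get_state();T=s['tcp_pos'];o=s['orientation'];R=Ro.from_quat([o[1],o[2],o[3],o[0]]).as_matrix()
x=R[:,0];dn=R[:,2];mid=T+.0515*dn-.003*x;w=mid+.077*x+.012*dn
l=dn*np.cos(np.pi/6)+x*np.sin(np.pi/6);k=(.03-w[2])/l[2];print('window',w,'spot',w+k*l,'dist',k)
E
```

```text
t15.8 [ 0.569  -0.102   0.1801] op0.0312 F [-0.2 -0.5 -1.9]
[1.55992959e-05 7.07093946e-01 7.07119615e-01 2.88316797e-05] [4.32978028e-17 7.07106781e-01 7.07106781e-01 4.32978028e-17]
t18.6 [ 0.569 -0.102  0.18 ] op0.0316 F [ 0.4  1.2 -1.4]
window [ 0.56901817 -0.02797913  0.11652065] spot [0.5690212 0.0219736 0.03     ] dist 0.09990545354378948
```

View pics/w2.png

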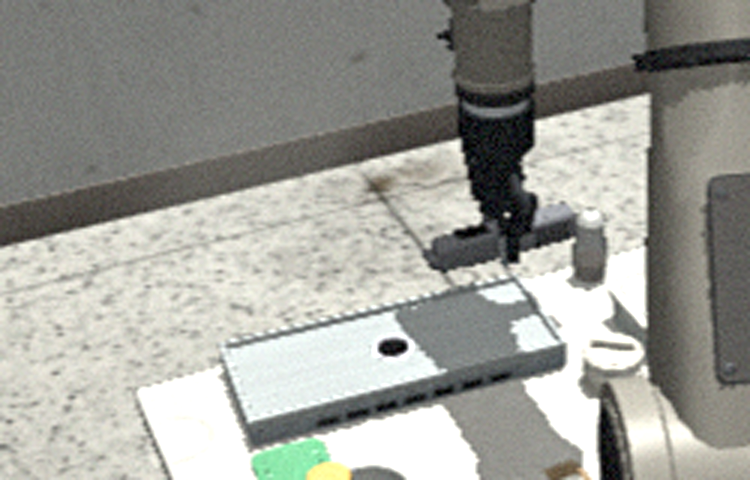

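```bash
python3 - <<'E'
from h import *
m=np.array([.569,-.105,.1285])
for n,o in(('noseL',(.01,.088,-.01)),('noseR',(-.01,.088,-.01)),('tailR',(-.016,-.078,.017)),('tailL',(.016,-.078,0.017)),('tailRlow',(-.016,-.078,-.017))):
    u,v=proj('scene',m+o);print(n,(u-80)*3,(v-100)*3)
E
```

```text
noseL 418.9764928041802 261.3503627988841
noseR 426.4546472283888 270.8061031687506
tailR 576.3446370703425 211.05243794978009
tailL 562.5045624237839 197.32567198864834
tailRlow 576.6418404455144 239.199816362471
```

```bash
python3 - <<'E'
from h import *
q=quat(np.pi/2-.013)
env.movel([.569,-.102,.25],.12)
env.reach([.3478,-.268,.24],q);env.dwell(.2);st()
env.movel([.3478,-.268,.12],.12,rot=q)
env.movel([.3478,-.268,.0985],.04,stop_force=12);st()
env.grip(.085);st()
env.movel([.3478,-.268,.26],.15);st()
env.reach([.55,-.3,.35],quat(0.));st()
snap('top','d1',(110,80,460,260),2.2)
E
```

```text
t20.6 [ 0.349  -0.2674  0.24  ] op0.0310 F [-0.1  0.1 -0.7]
t22.3 [ 0.3475 -0.2678  0.0984] op0.0314 F [-0.9  0.7  6.6]
t22.9 [ 0.3471 -0.2676  0.0982] op0.0849 F [ 0.6 -0.7  0. ]
t24.1 [ 0.3473 -0.2677  0.2592] op0.0851 F [-0.  -0.8 -0.4]
t25.6 [ 0.5495 -0.3001  0.3493] op0.0848 F [-0.7  0.4  0.1]
```

View pics/d1.png

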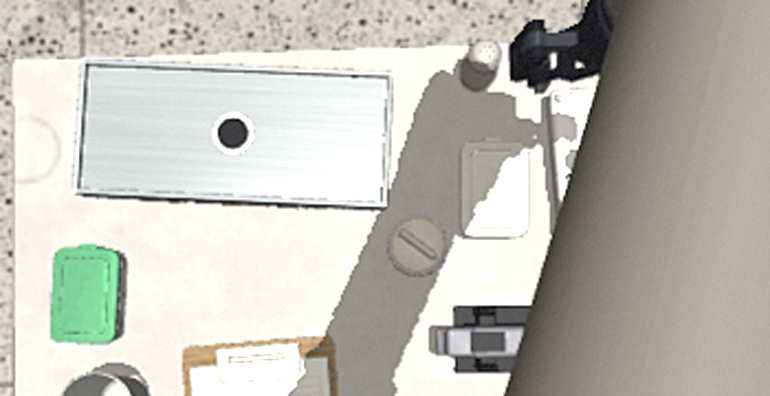

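```bash
cat >> h.py <<'E'
PC=np.array([.569,.0215]);PY=-.071
def box(c,yaw,off):
    env.reach([c[0],c[1],.2],quat(yaw));env.grip(.078);env.dwell(.2)
    r=env.movel([c[0],c[1],.071],.1,rot=quat(yaw),stop_force=8);print('down',r);st()
    if r: return False
    env.grip(0,40);st()
    if env.get_state()['opening']<.055: print('MISS');return False
    env.movel([c[0],c[1],.18],.12);st()
    t=PC+off*np.array([-np.sin(PY),np.cos(PY)])
    env.reach([*t,.2],quat(PY));env.dwell(.3)
    env.movel([*t,.115],.12,rot=quat(PY));st()
    r=env.movel([*t,.1005],.03,stop_force=8);print('placed stop',r);st()
    env.grip(.080);st()
    env.movel([*t,.22],.15)
    return True
E
python3 - <<'E'
from h import *
print(box((.5014,-.2489),-.045,-.08))
env.reach([.45,-.25,.35],quat(0.))
snap('top','b1',(110,80,460,260),2.2)
E
```

```text
down False
t28.2 [ 0.5018 -0.2491  0.0716] op0.0778 F [0.2 0.  0.8]
t28.4 [ 0.5018 -0.2489  0.0719] op0.0684 F [-1.7  0.6  5.8]
t29.5 [ 0.5009 -0.2487  0.1792] op0.0684 F [-0.1 -0.1 -1.5]
t31.5 [ 0.5638 -0.0583  0.1156] op0.0685 F [ 0.3  0.8 -0.6]
placed stop True
t31.9 [ 0.5633 -0.0583  0.1019] op0.0680 F [-1.3 -0.1  5.6]
t32.2 [ 0.5626 -0.0583  0.101 ] op0.0799 F [-0.5 -0.1  0.5]
True
```

View pics/b1.png

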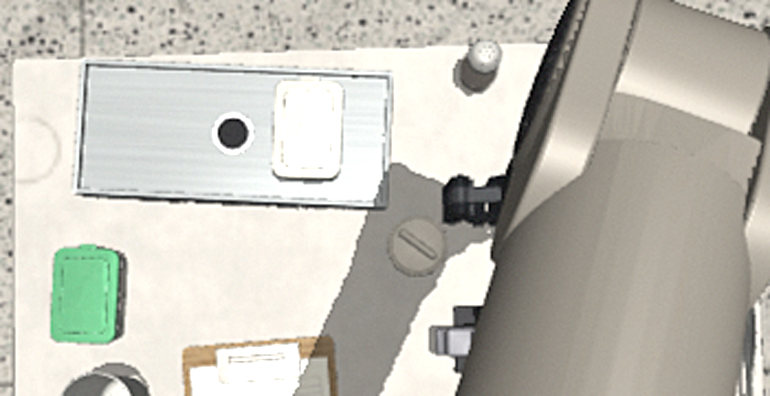

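```bash
python3 - <<'E'
from h import *
W=np.load('/tmp/W.npy')
r=W[240:285,130:185].reshape(-1,3);r=r[(r[:,2]>.03)&(r[:,2]<.3)];print('glass max x',r.max(0),r.min(0))
p,d=camera('top')
for u,v in((250,138),(246,130),(252,148),(150,214)): print(np.round(dep('top',u,v,d),4))
hsv=cv2.cvtColor(p,cv2.COLOR_BGR2HSV);m=cv2.inRange(hsv,(45,50,30),(90,255,255))[170:250,110:200]
m=cv2.morphologyEx(m,cv2.MORPH_CLOSE,np.ones((5,5)));m=cv2.morphologyEx(m,cv2.MORPH_OPEN,np.ones((9,9)))
c=max(cv2.findContours(m,0,2)[0],key=cv2.contourArea)+np.array([110,170]);b=cv2.boxPoints(cv2.minAreaRect(c))
B=np.array([onz('top',*q,.046) for q in b]);print(B.round(4),B.mean(0),[np.linalg.norm(B[i]-B[i-1]).round(4) for i in range(4)])
E
```

```text
glass max x [0.32536257 0.18633848 0.10461081] [0.25093409 0.11197331 0.03000797]
[ 0.5633 -0.061   0.077 ]
[ 0.5813 -0.0525  0.0772]
[ 0.5411 -0.0649  0.0763]
[0.4019 0.1738 0.0455]
[[0.4509 0.2126 0.046 ]
 [0.4492 0.1433 0.046 ]
 [0.3536 0.1441 0.046 ]
 [0.355  0.2131 0.046 ]] [0.40215158 0.17826694 0.046     ] [np.float64(0.0959), np.float64(0.0693), np.float64(0.0956), np.float64(0.069)]
```

```bash
python3 - <<'E'
from h import *
print(box((.403,.1772),-.055,.08))
env.reach([.45,-.25,.35],quat(0.))
p,d=snap('top','b2',(110,80,460,260),2.2)
for u,v in((179,130),(179,140),(250,138)): print(np.round(dep('top',u,v,d),4))
E
```

```text
down False
t37.8 [0.4033 0.1774 0.0715] op0.0781 F [-0.2  0.6  0.2]
t38.0 [0.4035 0.1776 0.0718] op0.0683 F [-1.2  0.5  5.6]
t39.1 [0.4026 0.1769 0.1794] op0.0683 F [-0.1 -0.2 -1.9]
t41.0 [0.5752 0.1016 0.1156] op0.0686 F [-0.4  0.2 -1.7]
placed stop True
t41.5 [0.5747 0.1012 0.1019] op0.0681 F [-1.5 -0.4  6.4]
t41.8 [0.574  0.1009 0.1009] op0.0801 F [ 0.3  0.  -0.5]
True
[0.5859 0.0968 0.0762]
[0.5638 0.0972 0.0753]
[ 0.5637 -0.0608  0.0751]
```

View pics/b2.png

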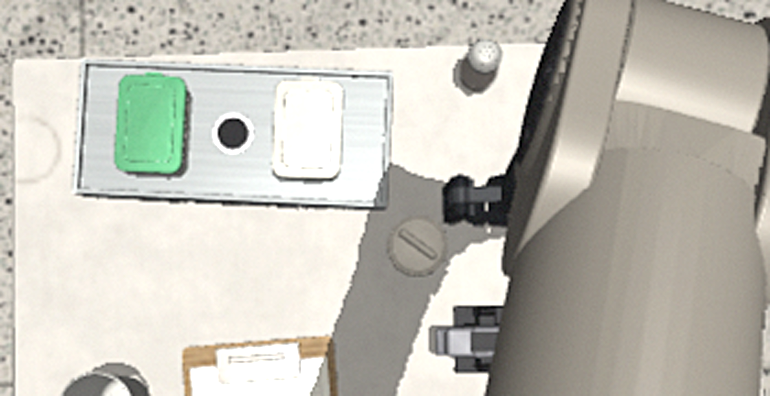

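```bash
python3 - <<'E'
from h import *
env.reach([.45,.2,.35],quat(0.))
p,d=snap('top','l3',(350,105,450,205),6,1.3)
cv2.imwrite('/tmp/l3raw.png',p)
E
```

```text
(no output)
```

View pics/l3.png

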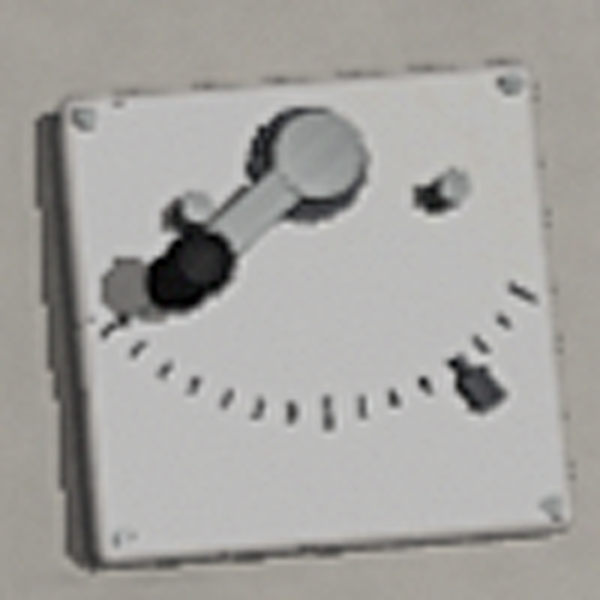

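```bash
python3 - <<'E'
from h import *
g=lambda x,y,z:onz('top',350+x/6,105+y/6,z)[:2]
tk=[(115,328),(138,350),(163,371),(193,387),(227,401),(258,410),(291,413),(327,415),(363,408),(394,399),(427,384),(481,345),(505,322),(523,292)]
T=np.array([g(x,y,.04) for x,y in tk])
from scipy.optimize import least_squares as ls
r=ls(lambda q:np.hypot(*(T-q[:2]).T)-q[2],[.573,-.4,.09]).x;print('tick circle',r)
hk=g(322,150,.0648);print('knob',hk)
h2=.5*(r[:2]+hk)
for c in(H,hk,r[:2]):
    a=lambda p:np.arctan2(*(p-c)[::-1])%(2*np.pi)-np.pi
    P=g(482,387,.049);print('pointer',a(P),np.hypot(*(P-c)),'handle',a(g(205,265,.119)),np.hypot(*(g(205,265,.119)-c)),'ticks',a(T[0]),a(T[7]),a(T[-1]))
E
```

```text
tick circle [ 0.57367286 -0.40038592  0.09425147]
knob [ 0.57396369 -0.39993867]
pointer 0.6112644459181862 0.10510337352811175 handle -0.8469224329963967 0.07584420280392994 ticks -0.8882188578207524 0.058555180817165375 1.017391299007837
pointer 0.6049644985279254 0.10581507408155005 handle -0.8386940428286591 0.076588937292577 ticks -0.8812080044368891 0.05650660784835759 1.0079436563184734
pointer 0.6030421224981186 0.10532169559930972 handle -0.8454094416573108 0.07672891815414352 ticks -0.8866023052399203 0.05196918097519543 1.0080214599513289
```

```bash
python3 - <<'E'
from h import *
H[:]=(.5735,-.4)
p=cv2.imread('/tmp/l3raw.png')
q=cv2.resize(p[125:165,362:412],None,fx=14,fy=14,interpolation=cv2.INTER_NEAREST)
q=np.clip(q.astype(float)*2.2,0,255).astype(np.uint8)
for phi,col in((-.89,(0,0,255)),(-.845,(0,255,0))):
    for z in(.12,.068):
        pts=[]
        c=lev(phi+np.pi,z)
        for a in np.linspace(0,2*np.pi,40):
            u,v=proj('top',c+.012*np.array([np.cos(a),np.sin(a),0]));pts.append(((u-362+.5)*14,(v-125+.5)*14))
        cv2.polylines(q,[np.int32(pts)],True,col,1)
cv2.imwrite('pics/l4.png',q)
E
```

```text
(no output)
```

View pics/l4.png

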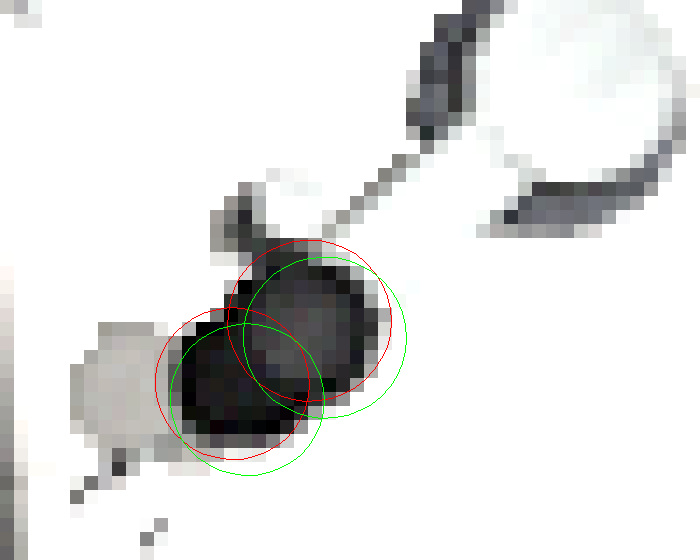

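```bash
python3 - <<'E'
from h import *
H[:]=(.5735,-.4)
p=cv2.imread('/tmp/l3raw.png')
x0,y0=415,152
q=cv2.resize(p[y0:y0+30,x0:x0+35],None,fx=18,fy=18,interpolation=cv2.INTER_NEAREST)
for phi,col in((.575,(0,0,255)),(.605,(0,255,0)),(.635,(255,0,0))):
    f=phi+np.pi;o=np.array([np.cos(f),np.sin(f)]);t=np.array([-o[1],o[0]])
    pts=[]
    for a,b in((8,6),(8,-6),(-8,-6),(-8,6)):
        w=H+o*(.106+a/1e3)+t*b/1e3;u,v=proj('top',[*w,.049]);pts.append(((u-x0+.5)*18,(v-y0+.5)*18))
    cv2.polylines(q,[np.int32(pts)],True,col,1)
cv2.imwrite('pics/l5.png',q)
g=cv2.cvtColor(p,cv2.COLOR_BGR2GRAY);print(g[164:176,424:437])
E
```

```text
[[137 119  82 109 151 155 154 151 147 144 144 145 144]
 [ 98  10  39  74 126 141 135 142 147 145 145 144 145]
 [137  75  31  46  59  66  48 109 153 147 145 142 143]
 [155 138  33  29  43  52  45  86 145 150 147 143 143]
 [152 133  29  51  63  56  51  49  93 145 149 147 145]
 [151 130  21  37  61  60  56  49  58 103 142 147 144]
 [147 138  79  15  40  61  57  53  41  56 110 149 145]
 [147 152 140  76  29  48  57  51  46  75 124 148 144]
 [146 146 154 137  39  24  49  62  83 124 152 146 145]
 [145 145 147 137  97  76  74 109 136 151 147 145 144]
 [145 144 146 148 152 146 134 153 148 147 144 143 145]
 [144 144 145 144 146 147 148 146 146 145 145 144 142]]
```

View pics/l5.png

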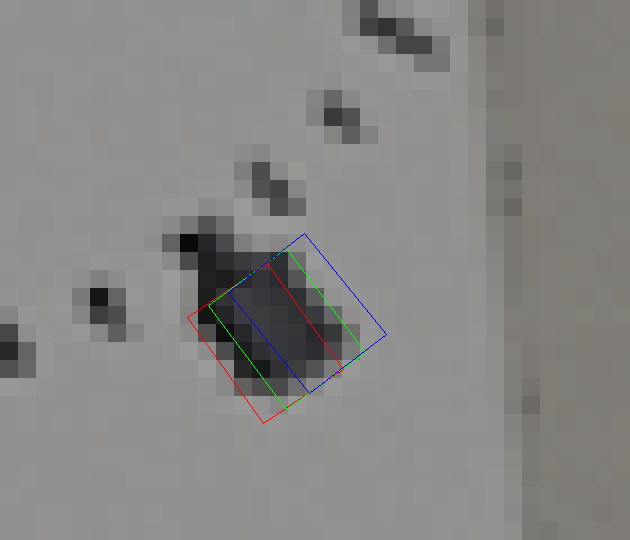

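```bash
sed -i 's/^H=.*/H=np.array([0.5735,-0.4000])/' h.py; python3 - <<'E'
from h import *
a0=np.pi-.89;a1=np.pi+.603
env.reach(lev(a0,.27),quat(a0-np.pi));env.grip(.085);env.dwell(.2)
env.movel(lev(a0,.152),.12,rot=quat(a0-np.pi),stop_force=10);st()
env.grip(0,30);st()
for a in np.linspace(a0,a1,13)[1:]:
    env.movel(lev(a,.152),.06,rot=quat(a-np.pi),stop_force=30)
env.dwell(.3);st();print(lev(a1,.152))
env.grip(.085);st()
env.movel(lev(a1,.27),.15)
env.reach([.45,.2,.35],quat(0.))
p,d=snap('top','f1',(350,105,450,205),6,1.3);cv2.imwrite('/tmp/f1raw.png',p)
x0,y0=380,122
q=cv2.resize(p[y0:y0+55,x0:x0+65],None,fx=11,fy=11,interpolation=cv2.INTER_NEAREST);q=np.clip(q*1.6,0,255).astype(np.uint8)
for phi,col in((.57,(0,0,255)),(.603,(0,255,0)),(.635,(255,0,0))):
    for z,r in ((.12,.012),(.068,.012)):
        c=lev(phi+np.pi,z);pts=[]
        for a in np.linspace(0,2*np.pi,40):
            u,v=proj('top',c+r*np.array([np.cos(a),np.sin(a),0]));pts.append(((u-x0+.5)*11,(v-y0+.5)*11))
        cv2.polylines(q,[np.int32(pts)],True,col,1)
cv2.imwrite('pics/f2.png',q)
E
```

```text
t49.5 [ 0.5268 -0.3419  0.1528] op0.0847 F [ 0.7  0.4 -0.2]
t50.1 [ 0.5264 -0.3417  0.1523] op0.0230 F [-0.4  0.7  3.9]
t54.1 [ 0.5128 -0.4416  0.1524] op0.0232 F [ 6.3 -1.3  1.5]
[ 0.51172715 -0.4425337   0.152     ]
t54.7 [ 0.5116 -0.4425  0.1519] op0.0846 F [-1.1  0.1  0.5]
```

View pics/f1.png

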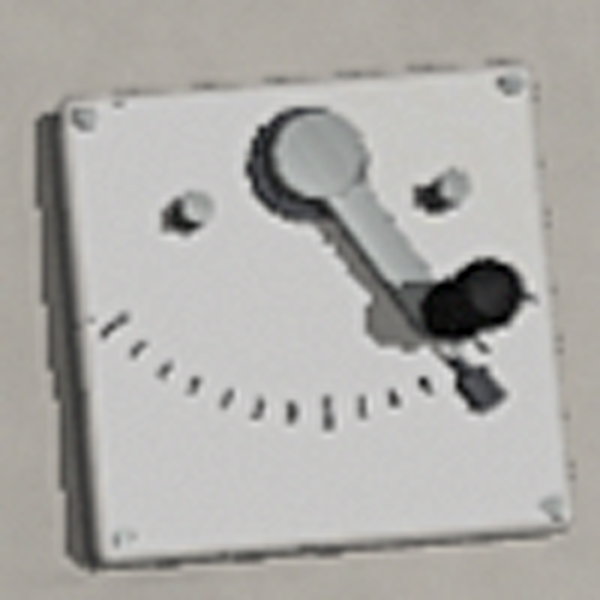

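View pics/f2.png

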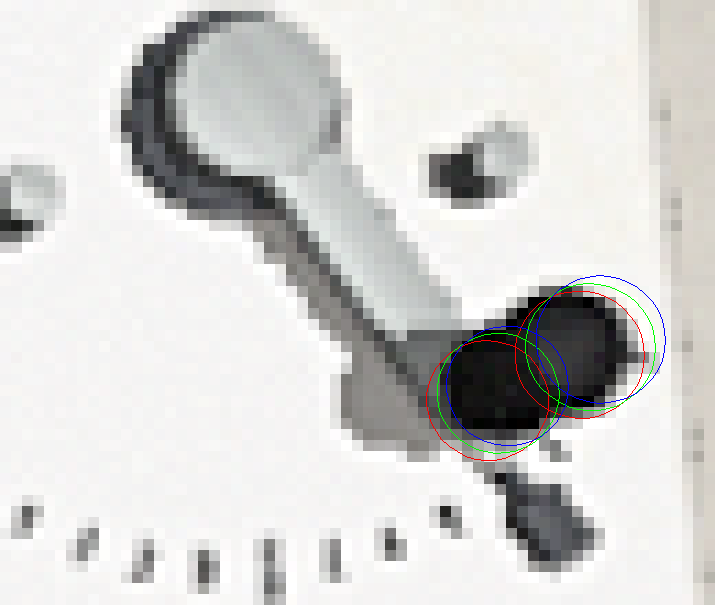

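```bash
python3 - <<'E'
from h import *
env.reach([.3,-.55,.35],quat(0.));st()
snap('top','fin',(100,80,470,350),2.1)
E
```

```text
t60.7 [ 0.3012 -0.549   0.3502] op0.0851 F [-0.1  0.4  0.9]
```

View pics/fin.png

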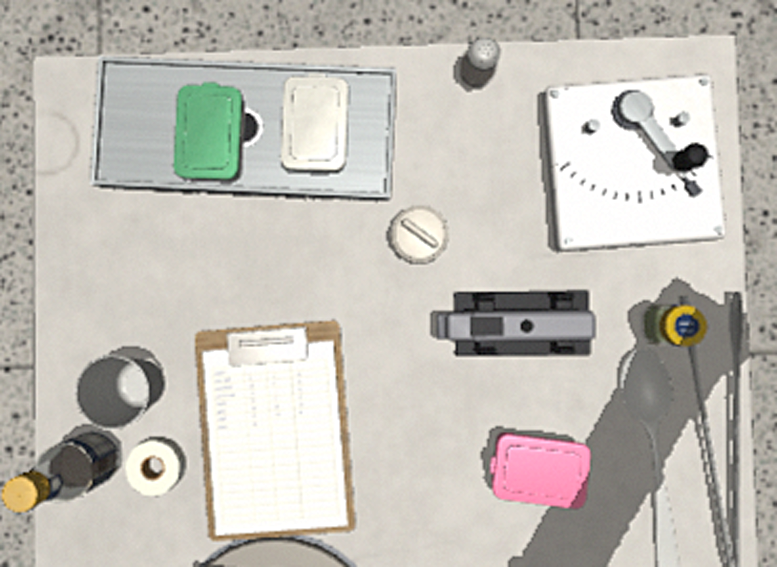

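```bash
python3 - <<'E'
from h import *
p,d=camera('top')
g=lambda x,y:(100+x/2.1,80+y/2.1)
for nm,pts in(('green',((185,98),(232,98),(232,168),(185,168),(208,130))),('white',((293,88),(338,88),(338,160),(293,160),(315,125)))):
    P=np.array([dep('top',*g(*q),d) for q in pts]);print(nm,P[:,2].round(4))
def corners(c):
    B=np.array([onz('top',*g(*q),.076)[:2] for q in c])-PC
    R=np.array([[np.cos(PY),np.sin(PY)],[-np.sin(PY),np.cos(PY)]]);return (B@R.T).round(4)
print(corners(((178,87),(242,88),(240,180),(174,176))));print(corners(((284,76),(349,78),(346,171),(281,167))))
E
```

```text
green [0.0754 0.074  0.0752 0.0716 0.0812]
white [0.077  0.0738 0.0774 0.0773 0.0757]
[[ 0.0313  0.0646]
 [ 0.033  -0.0035]
 [-0.0645 -0.0069]
 [-0.0634  0.0632]]
[[ 0.0476 -0.0473]
 [ 0.0483 -0.1159]
 [-0.0501 -0.1177]
 [-0.0489 -0.0493]]
```

```bash
python3 - <<'E'
from h import *
for k in range(1):
    p,d=camera('top')
hsv=cv2.cvtColor(p,cv2.COLOR_BGR2HSV);m=cv2.inRange(hsv,(45,50,30),(90,255,255))
c=max(cv2.findContours(m,0,2)[0],key=cv2.contourArea)
mm=np.zeros_like(m);cv2.drawContours(mm,[c],-1,255,-1);mm=cv2.erode(mm,np.ones((7,7)))
P=np.array([dep('top',u,v,d) for v,u in np.argwhere(mm>0) if d[v,u]>0])
A=np.c_[P[:,:2]-P[:,:2].mean(0),np.ones(len(P))];s=np.linalg.lstsq(A,P[:,2],rcond=None)[0];print('tilt',s,len(P))
x0,y0=135,100
q=cv2.resize(p[y0:y0+80,x0:x0+100],None,fx=8,fy=7.5,interpolation=cv2.INTER_NEAREST);cv2.imwrite('pics/g1.png',np.clip(q*1.5,0,255).astype(np.uint8))
snap('scene','g2',(100,180,300,280),4,1.5)
E
```

```text
tilt [-0.00346945 -0.00180355  0.07646829] 913
```

View pics/g1.png

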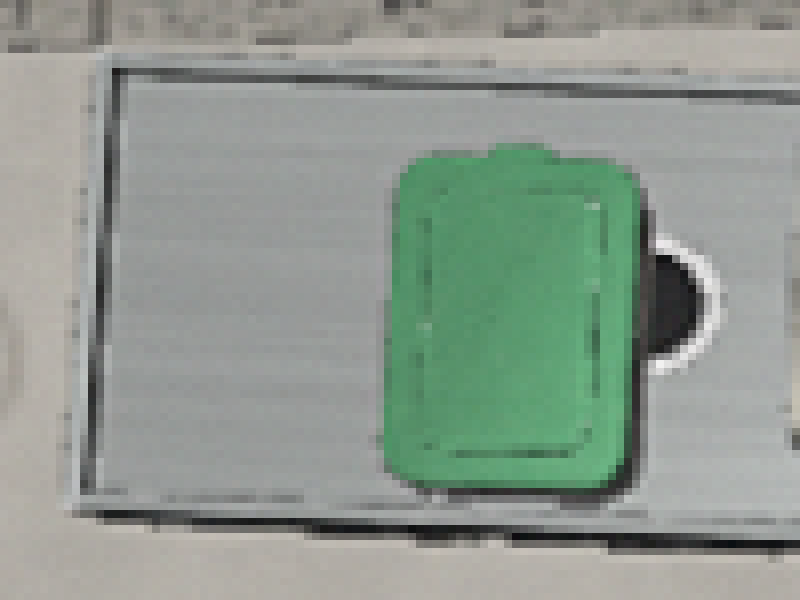

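View pics/g2.png

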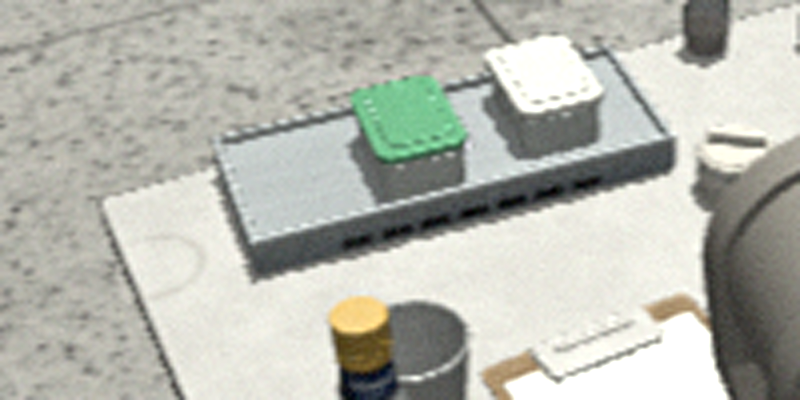

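```bash
python3 - <<'E'
from h import *
R=np.array([[np.cos(PY),-np.sin(PY)],[np.sin(PY),np.cos(PY)]])
c=PC+R@[-.0155,.0293];t=PC+R@[0,.0293];q=quat(-.046)
env.reach([*c,.22],q);env.grip(.078);env.dwell(.2)
r=env.movel([*c,.1025],.1,rot=q,stop_force=8);print(r);st()
if not r:
    env.grip(0,25);st()
    env.movel([*t,.1025],.03,stop_force=25);st()
    env.grip(.080);st()
env.movel([*t,.25],.15)
env.reach([.3,-.55,.35],quat(0.))
p,d=snap('top','g3',(100,80,300,200),3.5,1.5)
hsv=cv2.cvtColor(p,cv2.COLOR_BGR2HSV);m=cv2.inRange(hsv,(45,50,30),(90,255,255))
c=max(cv2.findContours(m,0,2)[0],key=cv2.contourArea)
mm=np.zeros_like(m);cv2.drawContours(mm,[c],-1,255,-1);mm=cv2.erode(mm,np.ones((7,7)))
P=np.array([dep('top',u,v,d) for v,u in np.argwhere(mm>0) if d[v,u]>0])
A=np.c_[P[:,:2]-P[:,:2].mean(0),np.ones(len(P))];s=np.linalg.lstsq(A,P[:,2],rcond=None)[0];print('tilt',s,R.T@(P[:,:2].mean(0)-PC))
E
```

```text
False
t65.0 [0.5561 0.052  0.1031] op0.0780 F [-0.9  1.3  0. ]
t65.3 [0.5561 0.0523 0.1034] op0.0685 F [-1.7  0.9  6.3]
t66.0 [0.57   0.0516 0.1034] op0.0688 F [-7.8 -0.2 10.2]
t66.2 [0.5712 0.0503 0.1024] op0.0800 F [-1.   0.5  0.4]
tilt [-0.00107289 -0.00473293  0.07650228] [-0.00089354  0.02815872]
```

View pics/g3.png

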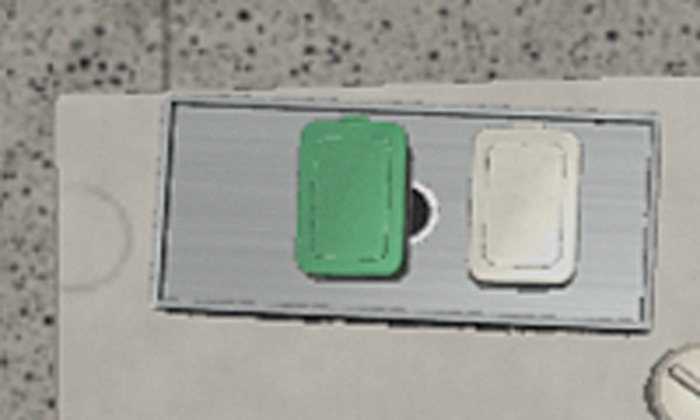

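Both boxes now sit flat and well inside the rim. I'll swing the lever off and back so that it really is the last action.

```bash
python3 - <<'E'
from h import *
a1=np.pi+.603;a0=np.pi+.2
env.reach(lev(a1,.27),quat(a1-np.pi));env.grip(.085);env.dwell(.2)
env.movel(lev(a1,.152),.12,rot=quat(a1-np.pi),stop_force=10);st()
env.grip(0,30);st()
for a in list(np.linspace(a1,a0,5)[1:])+list(np.linspace(a0,a1,5)[1:]):
    env.movel(lev(a,.152),.06,rot=quat(a-np.pi),stop_force=30)
env.movel(lev(a1+.006,.152),.02,rot=quat(a1-np.pi))
env.dwell(.3);st()
s=env.get_state()['tcp_pos'];print('ang',np.arctan2(-(s[1]-H[1]),-(s[0]-H[0])))
env.grip(.085)
env.movel(lev(a1,.27),.15)
env.reach([.3,-.55,.35],quat(0.));st()
p,d=snap('top','h1',(100,80,470,350),2.1)
x0,y0=380,122
q=cv2.resize(p[y0:y0+55,x0:x0+65],None,fx=11,fy=11,interpolation=cv2.INTER_NEAREST);q=np.clip(q*1.6,0,255).astype(np.uint8)
for phi,col in((.57,(0,0,255)),(.603,(0,255,0)),(.635,(255,0,0))):
    for z,r in ((.12,.0115),(.068,.0115)):
        c=lev(phi+np.pi,z);pts=[]
        for a in np.linspace(0,2*np.pi,40):
            u,v=proj('top',c+r*np.array([np.cos(a),np.sin(a),0]));pts.append(((u-x0+.5)*11,(v-y0+.5)*11))
        cv2.polylines(q,[np.int32(pts)],True,col,1)
cv2.imwrite('pics/h2.png',q)
E
```

```text
t72.3 [ 0.5123 -0.4426  0.153 ] op0.0851 F [ 0.1  0.8 -0.4]
t72.9 [ 0.5117 -0.4426  0.1523] op0.0232 F [-1.2 -0.   3.1]
t75.7 [ 0.5122 -0.4434  0.1523] op0.0234 F [-2.7 -0.2  5.4]
ang 0.6165327415126212
t78.2 [ 0.3013 -0.5488  0.3495] op0.0852 F [-0.   0.6  0. ]
```

View pics/h1.png

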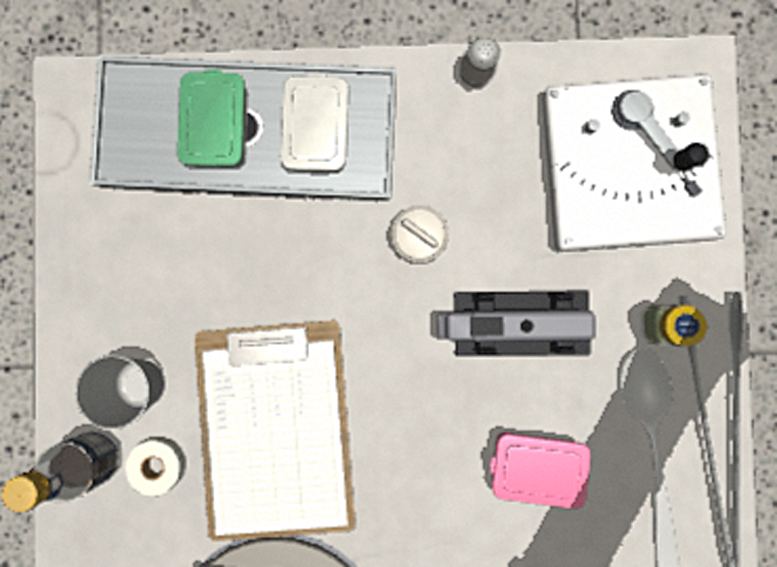

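View pics/h2.png

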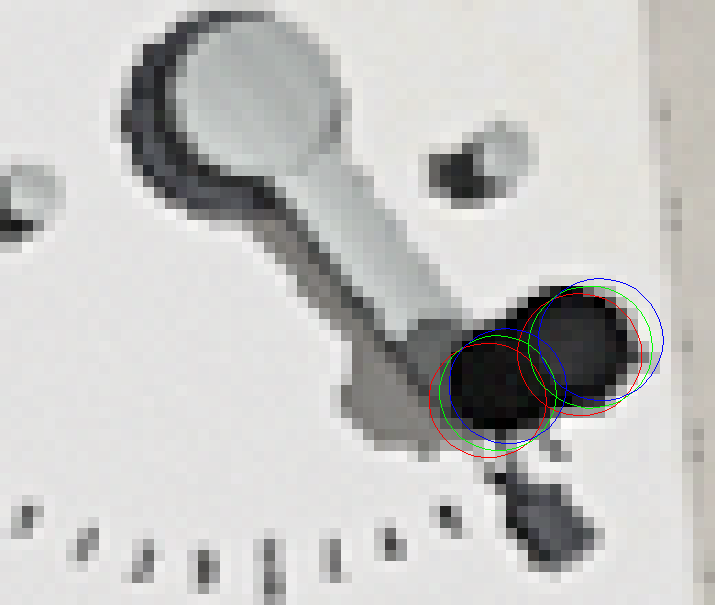

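```bash
python3 - <<'E'
from h import *
print(job.job_done());st()
E
```

```text
the job is handed in; nothing more can be done
None
the job is handed in; nothing more can be done
```

The job is handed in at about 78 s of the 210 s allowed; no verdict was reported. These are the steps in the order I did them:

1. **Lever to idle:** I swung it left until the force rose against the stop. A later picture showed the arm touching the left peg at the scale's zero mark.
2. **Thermometer:** I took it from the dock and aimed it at the black disc on the empty plate. From the arm's pose, the aim fell within about 1 mm of the disc centre at 10 cm. I held it there for about 3 s and laid it back in the dock.
3. **Boxes:** Two sample boxes were present, white and green, and I set both on the plate. The pink one was left alone.
4. **Lever to pointer:** I swung the lever to the set pointer.

**Correction:** After the first lever swing, the green box had shifted about 5 cm along the plate and 1.5 cm towards the front rim, and was almost touching it. It was still flat on the plate. I slid it back to the middle of the plate's width without lifting it, then swung the lever off and back so that it was the last action.

**Last checks:**
- **Boxes:** Both stood inside the rim, lid up. The green one measured level, with its top at 76 mm as expected.
- **Bystanders and thermometer:** The thermometer was in its dock, and the salt shaker and timer looked unmoved.
- **Lever:** The arm's position just before release put it at 0.617 rad, while the picture put the pointer at about 0.603. These angles are from straight ahead of the robot, not lever readings. The gap of 0.01 to 0.02 rad is about what the pictures can resolve.
- **Grip:** Both boxes were held by the lid edge (68 mm), not by the body as planned. The lids stayed on.

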